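# Wipe the glass chips off the marver plate

### The arm

A 6-joint arm with a two-finger parallel gripper is mounted at the origin on a cart in front of the work surface, level with it; the furniture and walls round the work are solid. World frame = base frame: x ahead of the robot, y to its left, z up, the work surface at z = 0. Lengths are in mm, angles in rad, forces in N, time in s.
With the tool pointing down it reaches from about 350 to 775 mm from the base axis. Payload 7.3 kg.
Tool frame: the origin (TCP) lies midway between the tips of the shut fingers; the grasp point (between the pads) lies bot.tcp_to_grasp behind it (bot.tcp_to_grasp is the distance from the TCP to the grasp point, in mm); z points along the fingers, y is the direction in which the jaws open and shut (so a half turn about z gives the same grasp; the last joint's range is limited). The gripper opens to 92 mm and grips with 3 to 60 N. Pads are 19 mm wide; open, the fingers measure 130 mm over their backs; the gripper's body (75 mm by 190 mm) begins 47 mm behind the grasp point.
Start: joints at [-1.259, 0.342, 1.524, -0, 1.275, -0.146], TCP at [232.062, -470.951, 201.841] pointing down, gripper open.
Joint ranges: [-2.53, 2.53], [-0.77, 2.02], [0.04, 2.7], [-1, 4.14], [0.28, 2.66], [-3.11, 3.11]. Speed limits (rad/s): [2.57, 2.57, 3.14, 3.14, 3.14, 3.14].

### API

Orientations are given as [roll, pitch, yaw] about the fixed x, y, z axes, in that order (R = Rz(yaw) Ry(pitch) Rx(roll)).
In Python, from plant import bot gives the robot as it stands.
- The arm moves only by the shell command python3 -m inch 'ROWS'. ROWS is JSON, one flat list of numbers, 7 for each row, row after row: the shift along the world's x, y, z in cm, then the turn, a rotation vector about the world's x, y, z in degrees, then the gripper command: -1 is shut, 1 is fully open, values between are in proportion. In form: [tx, ty, tz, ax, ay, az, fingers, tx, ty, tz, ax, ay, az, fingers, ...]. A call has exactly 5 rows; each row is the pose to reach, as a shift and turn from the pose measured when the call began; what a row does not reach only later rows make up. A row lasts 1/10 s, in which the tool goes at most 50 mm and 8.59 degrees, less where a joint would pass 70% of its speed; a pose out of reach is approached as far as the arm can. A call with a gripper value outside its range is refused whole. The fingers move at their own pace and stop on an object; the grip force is fixed at half the most. Time passes only in rows, so rows that repeat a pose let the fingers close, or fill a call up. It gives the time, the measured TCP pose, the force and the opening at its end, in the units of the state.
- bot.get_obs(): the state, without advancing time (a new reading comes with each control period).
- bot.capture(name): name is "scene" or "top"; returns the picture (480x640x3 uint8, red, green, blue); there is no depth.
- bot.calibration(name): a dict with "fx", "fy", "cx", "cy" (pixels), "k1" (the pictures are not rectified: a ray, as slopes to the right and down, at radius r is drawn at 1 + k1 r^2 times it, then the intrinsics apply), "cam_to_world" (4x4, takes a point from camera to world coordinates). Camera axes: x right, y down, z forward; pixel columns grow to the right and rows downward; lengths in mm; the calibration is good to about 2 mm. A picture is of the moment at which its call begins. calibration takes no time and is no camera call.
- bot.close_job(): hands the job in, once; it reports no verdict.
The state is a dict: "time": time; "joint_positions": joint angles; "dq": joint speeds; "tau": joint torques, N m; "tool_pos": TCP position; "tcp_rot": TCP orientation; "contact_force": force on the tool from outside, world axes, zero at the start; "moment": the same for the moment, N m; "grip_width": finger opening in mm.
Only numpy, scipy, OpenCV 4.12 (cv2) and the standard library are available. Lean on these libraries where they do the work, as an engineer would, in place of code of your own. Each camera call takes 0.05 s, during which the arm holds its last target.

### The job

Pick up the brown cork block and, holding it down on the steel plate, wipe the red and the blue glass chip off the plate into the blue trough along its edge. Do not pinch the glass with the fingers. Then set the cork flat on the bench, clear of the plate and trough, and let go.

Things in the scene. Friction and masses are not known exactly. Their poses are not given: they have to be found in the camera images.
- plate: fixed steel plate, 120 mm (its x) by 160 mm (its y), level top 24 mm above the bench; a blue open trough runs along its -y edge. Origin under the plate's centre at bench height, z up. The trough's hollow: y = -83 to -133 mm, x = -57 to +57 mm, floor 4 mm and wall top 18 mm above the bench (6 mm below the plate's top, so a block can slide out over it). Turned -6 to +20 degrees about z
- cork_center (a point): brown speckled cork block lying flat on the bench, 30 mm (its x) by 60 mm (its y) by 24 mm high, 20 g, loose; the point is its centre, 12 mm above its underside. Easily gripped across the 30 mm. A black lump of scrap glass and a pink stone bar lie about the bench too, and are not wanted
- chip_1: red flat glass chip, five-cornered, about 17 mm across and 6 mm thick, 12 g, lying loose on the plate; origin at the centre of its underside
- chip_2: blue flat glass chip of the same size, lying loose on the plate 25 to 50 mm from the red one, nearer the trough; both together lie within a strip (along the plate's y) 50 mm wide. Origin at the centre of its underside
Things that resemble listed ones, but are neither listed nor needed, are in the scene too. What is meant by the part that bears cork_center is not yellow, and is the smaller of those in its own colour.

How it is judged:
By the outcome, as a careful person would: the job done as asked, in the order asked, and still so for the second after the job is handed in, with the robot touching nothing.
It also fails if it takes over 54 s, if anything falls off the work surface, if the arm or the gripper's body presses on something with over 40 N, if the wrist force passes 120 N, or if a joint passes its speed limit or range.

## Working session

There is one attempt and no reset: what is moved stays moved. The work goes in short steps, Python scripts to look and compute and a shell command to move; the robot and the scene stay as the last step left them, time stands still between calls to the robot, and variables do not carry over. Pictures are saved under pics/ and viewed, and the job is handed in when it is done.

```bash
ls; mkdir -p pics; python3 - <<'E'
from plant import bot
import cv2
for n in("scene","top"):
    cv2.imwrite(f"pics/{n}0.png",bot.capture(n)[:,:,::-1]); print(bot.calibration(n))
print(bot.get_obs(),bot.tcp_to_grasp)
E
```

```text
pics
{'fx': 526.0568756245158, 'fy': 526.0568756245158, 'cx': 323.73711830697334, 'cy': 238.43961421055107, 'k1': 0.010169819918301317, 'cam_to_world': array([[-7.47627361e-01, -4.20270616e-01,  5.14223627e-01,
         5.69084296e+01],
       [-6.63841263e-01,  4.50550597e-01, -5.96924565e-01,
         5.98300729e+02],
       [ 1.91860926e-02, -7.87640000e-01, -6.15836930e-01,
         6.53187316e+02],
       [ 0.00000000e+00,  0.00000000e+00,  0.00000000e+00,
         1.00000000e+00]])}
{'fx': 554.8755589369392, 'fy': 554.8755589369392, 'cx': 314.030195524765, 'cy': 235.7605628536759, 'k1': -0.009512362147424833, 'cam_to_world': array([[ 1.12576523e-02, -9.93459957e-01,  1.13624731e-01,
         4.40644691e+02],
       [-9.99798471e-01, -1.30720690e-02, -1.52360629e-02,
        -4.06790575e-01],
       [ 1.66217287e-02, -1.13430311e-01, -9.93406907e-01,
         1.11998566e+03],
       [ 0.00000000e+00,  0.00000000e+00,  0.00000000e+00,
         1.00000000e+00]])}
{'time': 0.1, 'joint_positions': array([-1.25899180e+00,  3.42625334e-01,  1.52492087e+00,  6.20501167e-07,
        1.27541473e+00, -1.46002544e-01]), 'dq': array([-8.15386094e-04, -1.18774342e-04, -1.49132511e-03,  2.05833123e-03,
       -7.96673840e-04,  2.10089909e-05]), 'tau': array([ 1.80075902e-03, -4.32004917e+01, -2.44693905e+01,  7.19676842e-02,
        5.25003928e-02, -4.37279346e-05]), 'tool_pos': array([ 231.93502061, -470.54189423,  201.22909241]), 'tcp_rot': array([-3.14023902e+00, -1.99649996e-04,  4.57806755e-01]), 'contact_force': array([ 0.59845586, -0.37476869, -0.39667812]), 'moment': array([ 0.03603691, -0.01862686, -0.0235332 ]), 'grip_width': 91.77807281146401} 18.8
```

View pics/scene0.png

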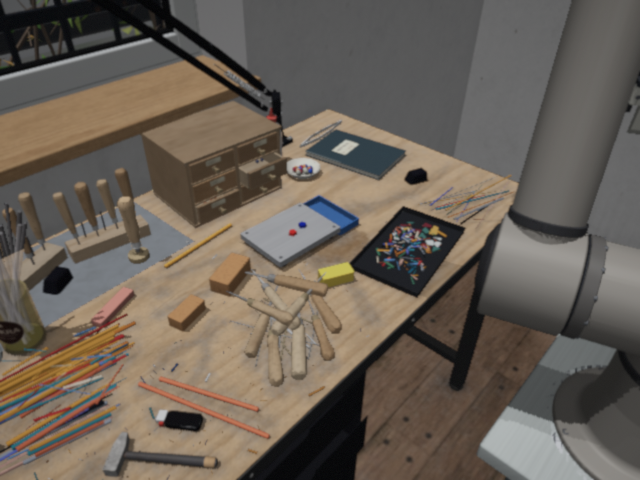

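View pics/top0.png

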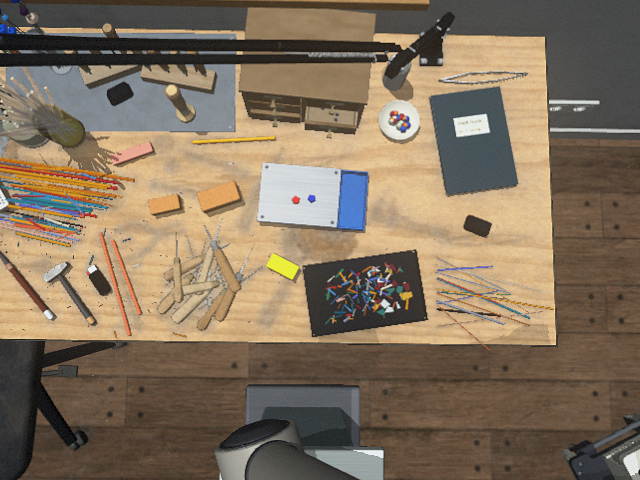

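```bash
python3 - <<'E'
import cv2
a=cv2.imread("pics/top0.png")
cv2.imwrite("pics/c1.png",cv2.resize(a[150:250,135:255],None,fx=6,fy=6,interpolation=cv2.INTER_CUBIC))
cv2.imwrite("pics/c2.png",cv2.resize(a[150:250,250:380],None,fx=6,fy=6,interpolation=cv2.INTER_CUBIC))
E
```

```text
(no output)
```

View pics/c1.png

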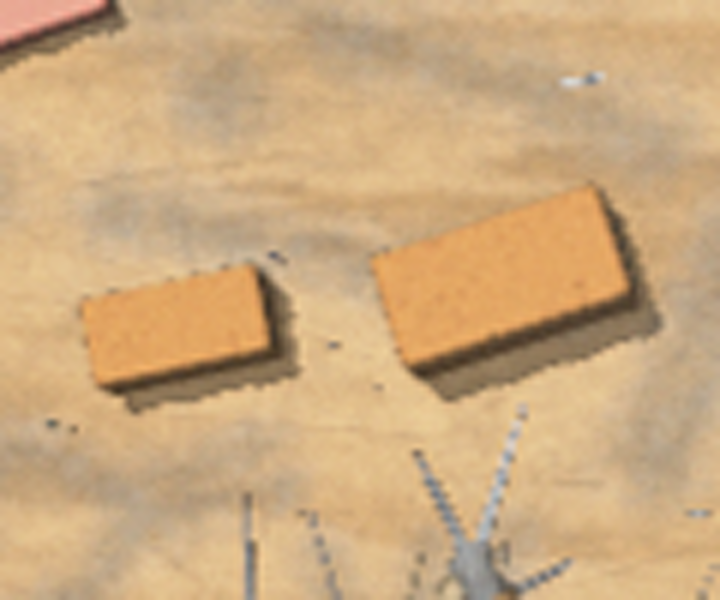

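View pics/c2.png

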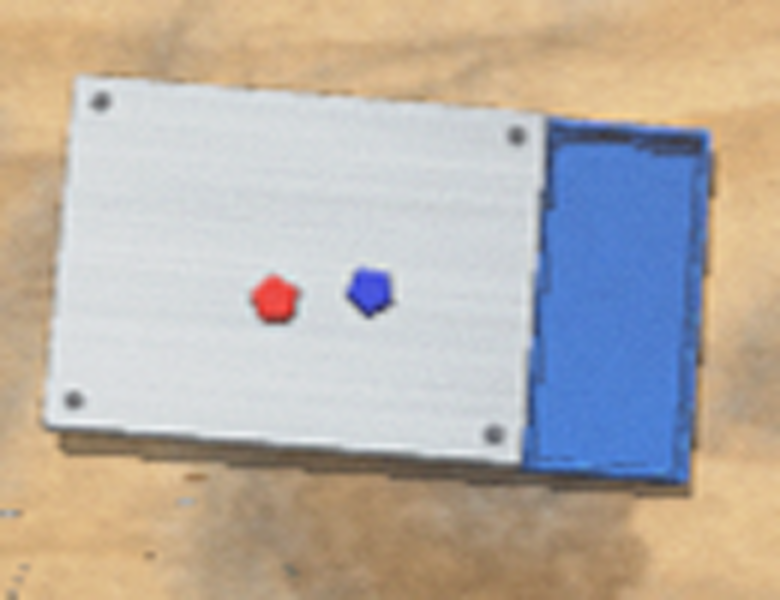

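```bash
cat > h.py <<'E'
from plant import bot
import numpy as np,cv2
def w(name,px,z):
    c=bot.calibration(name);K=np.array([[c['fx'],0,c['cx']],[0,c['fy'],c['cy']],[0,0,1]])
    p=cv2.undistortPoints(np.array(px,float).reshape(-1,1,2),K,np.array([c['k1'],0,0,0.]))[:,0]
    T=c['cam_to_world'];d=np.c_[p,np.ones(len(p))]@T[:3,:3].T;o=T[:3,3]
    return o+d*((z-o[2])/d[:,2])[:,None]
def crop(pts,ox,oy,f=6): return (np.array(pts,float)+.5)/f-.5+[ox,oy]
E
python3 - <<'E'
from h import *
np.set_printoptions(precision=1,suppress=True)
def rep(n,P):
    e=[P[(i+1)%4]-P[i] for i in range(4)]
    print(n,P[:,:2].tolist(),'c',P.mean(0),[round(np.linalg.norm(x),1) for x in e],[round(np.degrees(np.arctan2(x[1],x[0])),1) for x in e])
C=w("top",crop([(82,300),(252,264),(270,350),(100,388)],135,150),24);rep('cork',C)
C=w("top",crop([(372,255),(592,184),(630,288),(408,368)],135,150),24);rep('big',C)
P=w("top",crop([(78,76),(547,116),(523,466),(43,425)],250,150),24);rep('plate',P)
c=w("top",crop([(275,300),(370,291)],250,150),30);print(c)
E
```

```text
cork [[634.2867028516866, 314.3438533492688], [647.2269882622674, 258.4609072178009], [618.3210453636598, 251.35295692694515], [604.8016439328205, 307.0560678126206]] c [626.2 282.8  24. ] [np.float64(57.4), np.float64(29.8), np.float64(57.3), np.float64(30.4)] [np.float64(-77.0), np.float64(-166.2), np.float64(103.6), np.float64(13.9)]
big [[650.8348643636247, 218.6996356149335], [675.9917395802229, 146.17551063743426], [640.8870631388053, 132.54752213449555], [612.9024247170337, 205.42516167336626]] c [645.2 175.7  24. ] [np.float64(76.8), np.float64(37.7), np.float64(78.1), np.float64(40.2)] [np.float64(-70.9), np.float64(-158.8), np.float64(111.0), np.float64(19.3)]
plate [[713.8009940323125, 88.19479662687887], [702.4712159523162, -69.61114595347553], [583.6704967381451, -62.311271285976204], [595.2531851089823, 97.20203035390804]] c [648.8  13.4  24. ] [np.float64(158.2), np.float64(119.0), np.float64(159.9), np.float64(118.9)] [np.float64(-94.1), np.float64(176.5), np.float64(85.8), np.float64(-4.3)]
[[637.3  20.8  30. ]
 [640.8 -10.7  30. ]]
```

```bash
python3 - <<'E'
from h import *
np.set_printoptions(precision=1,suppress=True)
print('chisel tips',w("top",crop([(248,492),(304,512)],135,150),5))
print('drawer',w("top",[(335,132),(330,105)],60))
# lamp: scene line plane x top ray
def ray(n,p):
    a=w(n,[p],0)[0];o=bot.calibration(n)['cam_to_world'][:3,3];return o,a-o
for a,b in [((80,5),(265,100)),((150,3),(265,92))]:
    o,d1=ray("scene",a);_,d2=ray("scene",b);nn=np.cross(d1,d2)
    for p in [(10,42),(200,45),(390,48),(10,62),(200,61),(380,60)]:
        q,d=ray("top",p);print(a,p,q+d*(nn@(o-q)/(nn@d)))
a=cv2.imread("pics/scene0.png")
cv2.imwrite("pics/c3.png",cv2.resize(a[230:370,150:370],None,fx=3.6,fy=3.6,interpolation=cv2.INTER_CUBIC))
E
```

```text
chisel tips [[573.  261.2   5. ]
 [566.5 242.2   5. ]]
drawer [[767.8 -55.6  60. ]
 [822.6 -45.3  60. ]]
(80, 5) (10, 42) [727.  338.5 515. ]
(80, 5) (200, 45) [789.4 149.6 383.2]
(80, 5) (390, 48) [ 888.1 -146.9  176.4]
(80, 5) (10, 62) [704.2 337.9 512.9]
(80, 5) (200, 61) [767.  149.2 381.2]
(80, 5) (380, 60) [ 859.8 -127.2  188.5]
(150, 3) (10, 42) [702.6 309.7 566.5]
(150, 3) (200, 45) [767.9 140.4 428.6]
(150, 3) (390, 48) [ 878.1 -143.6  197.5]
(150, 3) (10, 62) [682.9 310.6 561.9]
(150, 3) (200, 61) [748.4 140.7 423.4]
(150, 3) (380, 60) [ 851.3 -124.6  207.5]
```

View pics/c3.png

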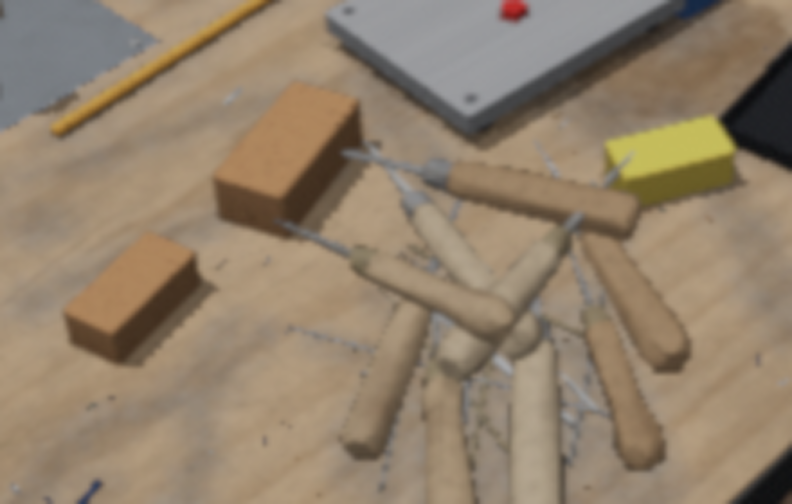

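```bash
python3 -m inch '[2.2,4.2,-0.4,0,0,4.3,0.3, 4.4,8.4,-0.8,0,0,8.6,0.3, 6.6,12.6,-1.2,0,0,12.9,0.3, 8.8,16.8,-1.6,0,0,17.2,0.3, 11,21,-2,0,0,21.5,0.3]'
```

```text
time: 0.6
tool_pos: [342.2, -258.7, 180.9]
tcp_rot: [-3.14, -0.0, 0.836]
contact_force: [0.7, -0.4, -0.9]
grip_width: 60.6
```

```bash
python3 -m inch '[2.2,4.2,-0.4,0,0,4.3,0.3, 4.4,8.4,-0.8,0,0,8.6,0.3, 6.6,12.6,-1.2,0,0,12.9,0.3, 8.8,16.8,-1.6,0,0,17.2,0.3, 11,21,-2,0,0,21.5,0.3]' && python3 -m inch '[2.2,4.2,-0.4,0,0,4.3,0.3, 4.4,8.4,-0.8,0,0,8.6,0.3, 6.6,12.6,-1.2,0,0,12.9,0.3, 8.8,16.8,-1.6,0,0,17.2,0.3, 11,21,-2,0,0,21.5,0.3]'
```

```text
time: 1.1
tool_pos: [452.7, -46.8, 160.7]
tcp_rot: [-3.14, -0.0, 1.214]
contact_force: [1.7, -0.4, -0.1]
grip_width: 59.5
time: 1.6
tool_pos: [563.0, 165.2, 140.1]
tcp_rot: [-3.139, -0.0, 1.593]
contact_force: [0.4, -0.5, 0.0]
grip_width: 59.7
```

```bash
python3 -m inch '[2.1,3.9,-1,0,0,4,0.3, 4.2,7.8,-2,0,0,8,0.3, 6.3,11.8,-4,0,0,12,0.3, 6.3,11.8,-5,0,0,12,0.3, 6.3,11.8,-5,0,0,12,0.3]'
python3 - <<'E'
from h import *
for n in("scene","top"):
    a=bot.capture(n)[:,:,::-1];cv2.imwrite(f"pics/{n}1.png",a)
    b=a[210:370,110:310] if n=="scene" else a[130:270,80:280]
    cv2.imwrite(f"pics/{n}1c.png",cv2.resize(b,None,fx=3.6,fy=3.6,interpolation=cv2.INTER_CUBIC))
E
```

```text
time: 2.1
tool_pos: [624.2, 283.4, 86.5]
tcp_rot: [-3.133, 0.001, 1.803]
contact_force: [0.1, -0.1, 0.1]
grip_width: 59.8
```

View pics/scene1c.png

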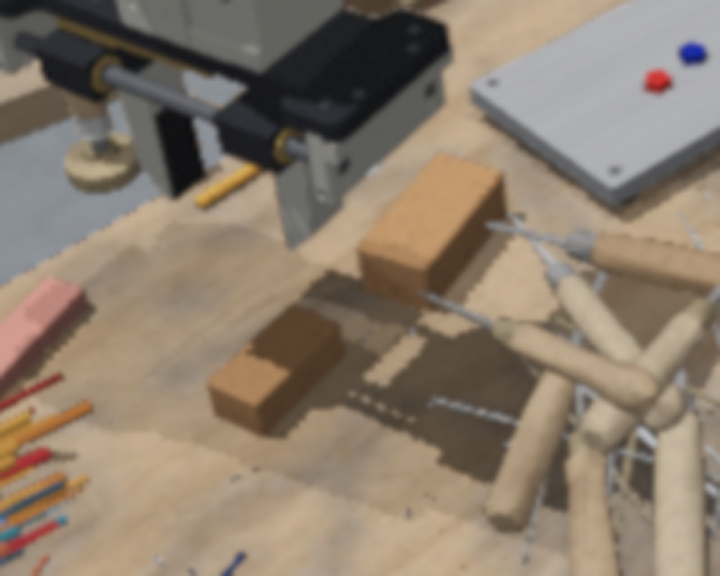

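View pics/scene1.png

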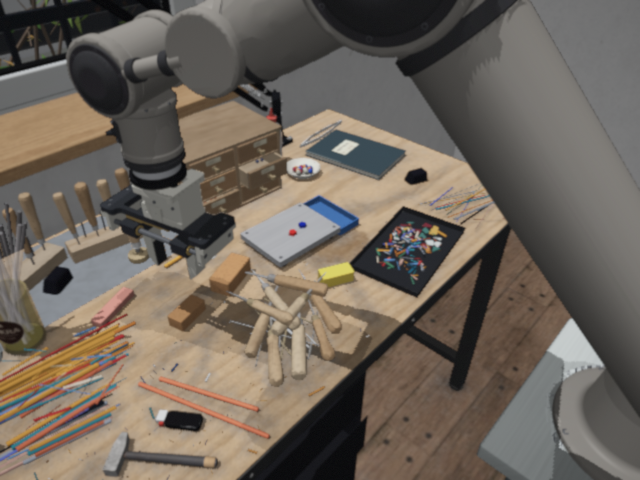

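```bash
python3 - <<'E'
from h import *
np.set_printoptions(precision=1,suppress=True)
P=w("scene",crop([(66,315),(150,234),(196,256),(113,333)],150,230,3.6),24);print(P,P.mean(0))
# predict fingertips in scene crop1
o=bot.get_obs();print(o['tool_pos'])
P=w("scene",crop([(515,10)],150,230,3.6),30);print(P)
E
```

```text
[[629.4 314.6  24. ]
 [643.9 257.4  24. ]
 [616.4 252.   24. ]
 [605.  307.1  24. ]] [623.7 282.8  24. ]
[625.6 282.3  90. ]
[[634.2  21.3  30. ]]
```

```bash
python3 -m inch '[0,0,-2.5,0,0,0,0.3, 0,0,-5,0,0,0,0.3, 0,0,-7,0,0,0,0.3, 0,0,-7.9,0,0,0,0.3, 0,0,-7.9,0,0,0,0.3]' && python3 -m inch '[0,0,0,0,0,0,-1, 0,0,0,0,0,0,-1, 0,0,0,0,0,0,-1, 0,0,0,0,0,0,-1, 0,0,0,0,0,0,-1]'
python3 - <<'E'
from h import *
print(bot.get_obs()['tool_pos'],bot.get_obs()['grip_width'])
E
```

```text
time: 2.7
tool_pos: [625.4, 281.2, 11.2]
tcp_rot: [-3.137, 0.001, 1.8]
contact_force: [0.1, -0.1, -0.1]
grip_width: 59.6
time: 3.2
tool_pos: [625.5, 281.3, 11.5]
tcp_rot: [-3.138, 0.001, 1.8]
contact_force: [-0.2, -0.1, 0.5]
grip_width: 24.4
[625.52194584 281.30384464  11.4877199 ] 24.384184850153073
```

```bash
python3 -m inch '[0,0,0,0,0,0,-1, 0,0,0,0,0,0,-1, 0,0,0,0,0,0,-1, 0,0,0,0,0,0,-1, 0,0,0,0,0,0,-1]'
python3 - <<'E'
from h import *
a=bot.capture("scene")[:,:,::-1]
b=a[230:350,120:280]
cv2.imwrite(f"pics/s2c.png",cv2.resize(b,None,fx=5,fy=5,interpolation=cv2.INTER_CUBIC))
E
```

```text
time: 3.7
tool_pos: [625.5, 281.3, 11.5]
tcp_rot: [-3.138, 0.001, 1.8]
contact_force: [0.1, -0.2, -0.7]
grip_width: 0.5
```

View pics/s2c.png

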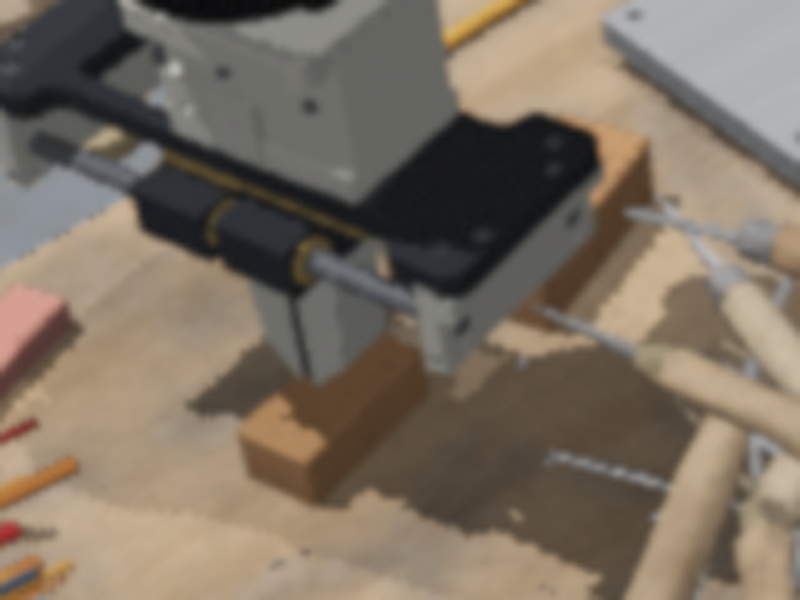

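```bash
cat >> h.py <<'E'
def proj(n,P):
    c=bot.calibration(n);K=np.array([[c['fx'],0,c['cx']],[0,c['fy'],c['cy']],[0,0,1]])
    M=np.linalg.inv(c['cam_to_world']);r,_=cv2.Rodrigues(M[:3,:3])
    return cv2.projectPoints(np.array(P,float),r,M[:3,3],K,np.array([c['k1'],0,0,0.]))[0][:,0]
E
python3 - <<'E'
from h import *
t=bot.get_obs()['tool_pos']
for d in (0,12,18,30):
  print(d,(proj("scene",[t+[0,0,d]])-[120,230])*5)
a=bot.capture("top")[:,:,::-1]
cv2.imwrite(f"pics/t2.png",a)
cv2.imwrite(f"pics/t2c.png",cv2.resize(a[130:270,80:280],None,fx=4,fy=4,interpolation=cv2.INTER_CUBIC))
E
```

```text
0 [[337.18520099 413.51140107]]
12 [[332.10113803 388.0428708 ]]
18 [[329.52610304 375.14612907]]
30 [[324.30856551 349.02062288]]
```

View pics/t2c.png

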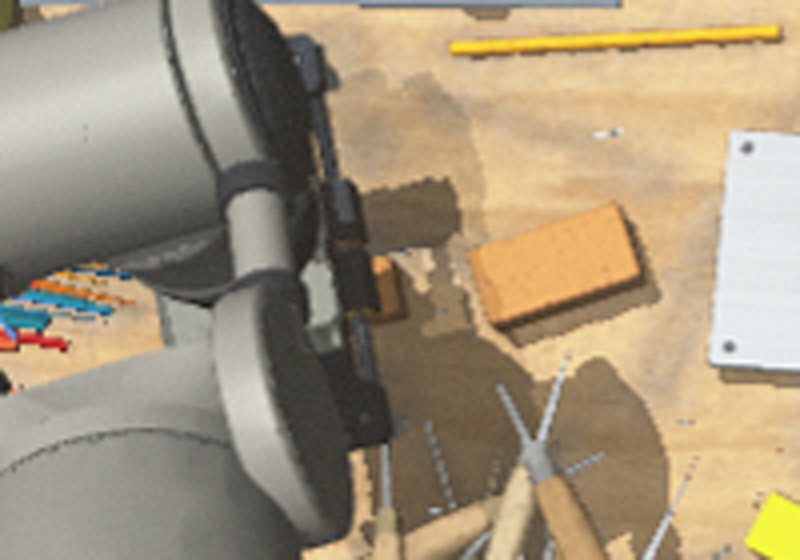

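```bash
python3 - <<'E'
from h import *
t=np.array([625.2,282.8,88.5]);j=np.array([np.cos(np.radians(13.3)),np.sin(np.radians(13.3)),0])
s=np.array([-j[1],j[0],0])
for z in(0,13):
  for a in(-49,-30,30,49):
    print(z,a,((proj("scene",[t+a*j+s*b+[0,0,z] for b in(-9.5,9.5)])-[110,210])*3.6).round().tolist())
t=bot.get_obs()['tool_pos']
a=bot.capture("scene")[:,:,::-1]
cv2.imwrite(f"pics/s3c.png",cv2.resize(a[270:340,150:230],None,fx=10,fy=8,interpolation=cv2.INTER_CUBIC))
for z in(0,13):
  for a in(-19,0,19):
    print(z,a,((proj("scene",[t+a*j+s*b+[0,0,z] for b in(-9.5,9.5)])-[150,270])*[10,8]).round().tolist())
E
```

```text
0 -49 [[355.0, 273.0], [327.0, 300.0]]
0 -30 [[320.0, 258.0], [292.0, 285.0]]
0 30 [[213.0, 213.0], [184.0, 238.0]]
0 49 [[181.0, 200.0], [151.0, 224.0]]
13 -49 [[352.0, 251.0], [323.0, 278.0]]
13 -30 [[316.0, 236.0], [288.0, 262.0]]
13 30 [[209.0, 191.0], [179.0, 216.0]]
13 49 [[176.0, 178.0], [145.0, 202.0]]
0 -19 [[502.0, 345.0], [428.0, 404.0]]
0 0 [[412.0, 313.0], [337.0, 371.0]]
0 19 [[323.0, 281.0], [247.0, 338.0]]
13 -19 [[492.0, 301.0], [417.0, 360.0]]
13 0 [[401.0, 269.0], [325.0, 326.0]]
13 19 [[312.0, 237.0], [235.0, 294.0]]
```

View pics/s3c.png

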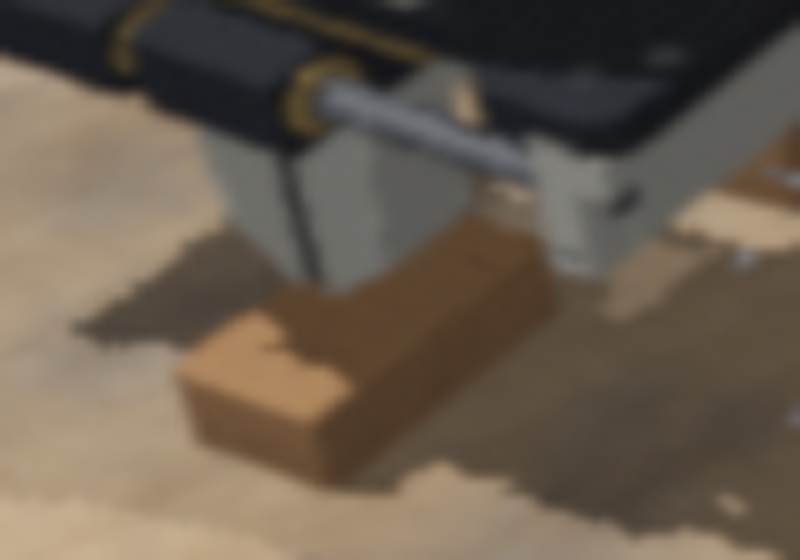

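View pics/top1c.png

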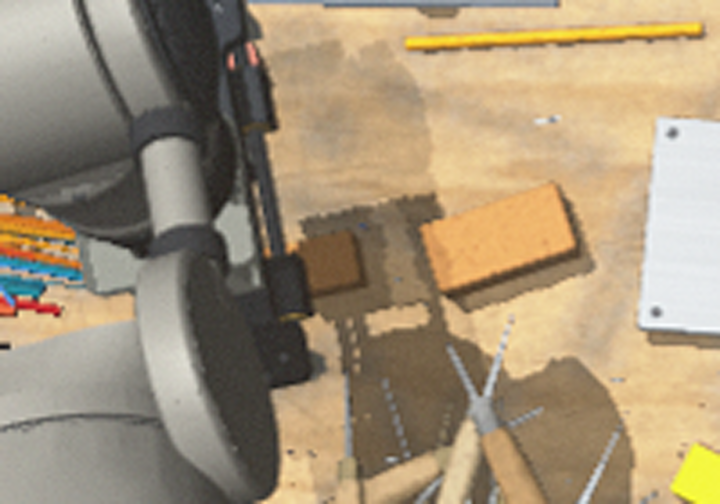

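View pics/t2.png

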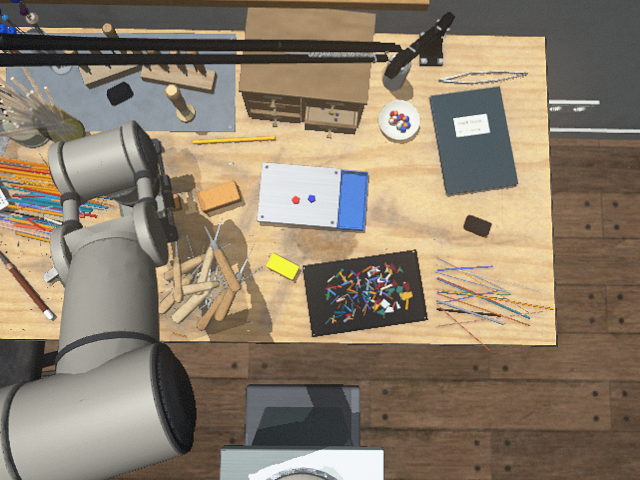

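```bash
python3 -m inch '[0,0,0,0,0,0,0.3, 0,0,0,0,0,0,0.3, 0,0,0,0,0,0,0.3, 0,0,0,0,0,0,0.3, 0,0,0,0,0,0,0.3]';python3 -m inch '[0,0,0,0,0,0,0.3, 0,0,-0.1,0,0,0,0.3, 0,0,-0.2,0,0,0,0.3, 0,0,-0.3,0,0,0,0.3, 0,0,-0.4,0,0,0,0.3]'
python3 - <<'E'
from h import *
a=bot.capture("scene")[:,:,::-1]
cv2.imwrite(f"pics/s4c.png",cv2.resize(a[230:350,130:250],None,fx=6,fy=5,interpolation=cv2.INTER_CUBIC))
E
```

```text
time: 4.35
tool_pos: [625.6, 281.3, 11.5]
tcp_rot: [-3.138, 0.001, 1.8]
contact_force: [-0.6, -0.1, -0.2]
grip_width: 35.8
time: 4.85
tool_pos: [625.5, 281.3, 7.3]
tcp_rot: [-3.138, 0.001, 1.8]
contact_force: [-0.2, 0.9, 0.5]
grip_width: 59.6
```

View pics/s4c.png

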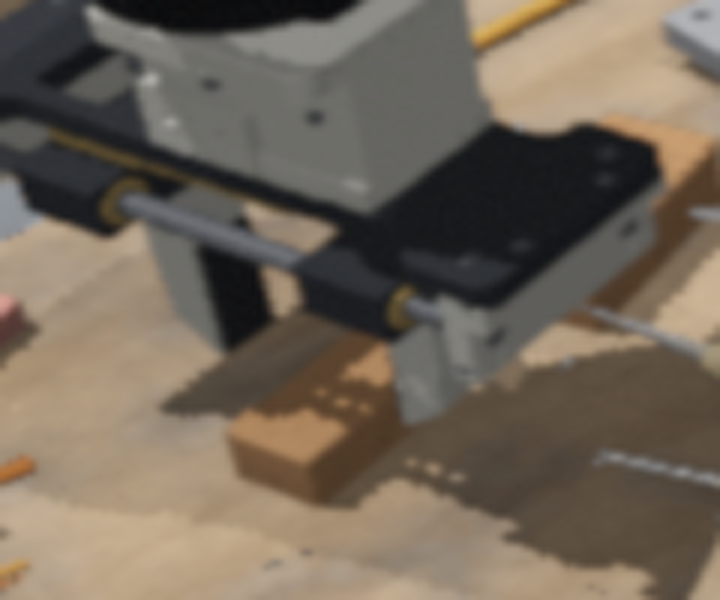

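```bash
python3 - <<'E'
from h import *
t=bot.get_obs()['tool_pos'];j=np.array([np.cos(np.radians(13.3)),np.sin(np.radians(13.3)),0]);s=np.array([-j[1],j[0],0])
for z in(0,10,20,30):
  for a in(-30,30):
    print(z,a,((proj("scene",[t+a*j+s*b+[0,0,z] for b in(-9.5,9.5)])-[130,230])*[6,5]).round().tolist())
E
```

```text
0 -30 [[455.0, 437.0], [411.0, 474.0]]
0 30 [[286.0, 373.0], [240.0, 409.0]]
10 -30 [[451.0, 416.0], [406.0, 453.0]]
10 30 [[281.0, 352.0], [235.0, 388.0]]
20 -30 [[446.0, 394.0], [402.0, 431.0]]
20 30 [[275.0, 331.0], [229.0, 366.0]]
30 -30 [[442.0, 372.0], [397.0, 409.0]]
30 30 [[270.0, 309.0], [223.0, 345.0]]
```

```bash
python3 -m inch '[0,0,-0.3,0,0,0,0.3, 0,0,-0.6,0,0,0,0.3, 0,0,-0.9,0,0,0,0.3, 0,0,-1.2,0,0,0,0.3, 0,0,-1.2,0,0,0,0.3]'
python3 - <<'E'
from h import *
a=bot.capture("scene")[:,:,::-1]
cv2.imwrite(f"pics/s5c.png",cv2.resize(a[230:350,130:250],None,fx=6,fy=5,interpolation=cv2.INTER_CUBIC))
E
```

```text
time: 5.4
tool_pos: [625.0, 281.1, -5.6]
tcp_rot: [-3.136, 0.001, 1.8]
contact_force: [-0.3, 0.6, -0.8]
grip_width: 59.2
```

View pics/s5c.png

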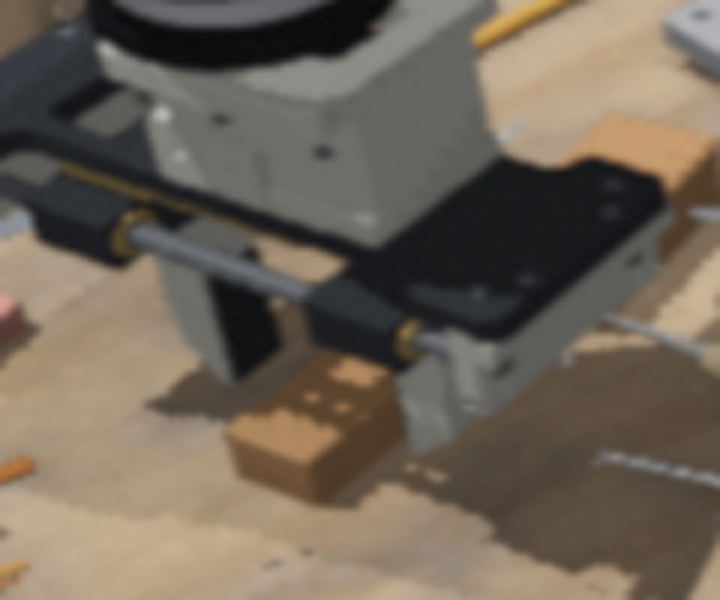

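```bash
python3 -m inch '[0,0.1,-0.2,0,0,0,0.3, 0,0.1,-0.4,0,0,0,0.3, 0,0.1,-0.6,0,0,0,0.3, 0,0.1,-0.7,0,0,0,-1, 0,0.1,-0.7,0,0,0,-1]';python3 -m inch '[0,0,0,0,0,0,-1, 0,0,0,0,0,0,-1, 0,0,0,0,0,0,-1, 0,0,0,0,0,0,-1, 0,0,0,0,0,0,-1]'
python3 - <<'E'
from h import *
a=bot.capture("scene")[:,:,::-1]
cv2.imwrite(f"pics/s6c.png",cv2.resize(a[230:350,130:250],None,fx=6,fy=5,interpolation=cv2.INTER_CUBIC))
E
```

```text
time: 5.95
tool_pos: [625.1, 282.1, -12.5]
tcp_rot: [-3.136, 0.001, 1.8]
contact_force: [-0.5, -0.6, -0.1]
grip_width: 48.1
time: 6.45
tool_pos: [625.1, 282.1, -12.4]
tcp_rot: [-3.136, 0.001, 1.8]
contact_force: [-0.3, 0.0, 0.1]
grip_width: 29.5
```

View pics/s6c.png

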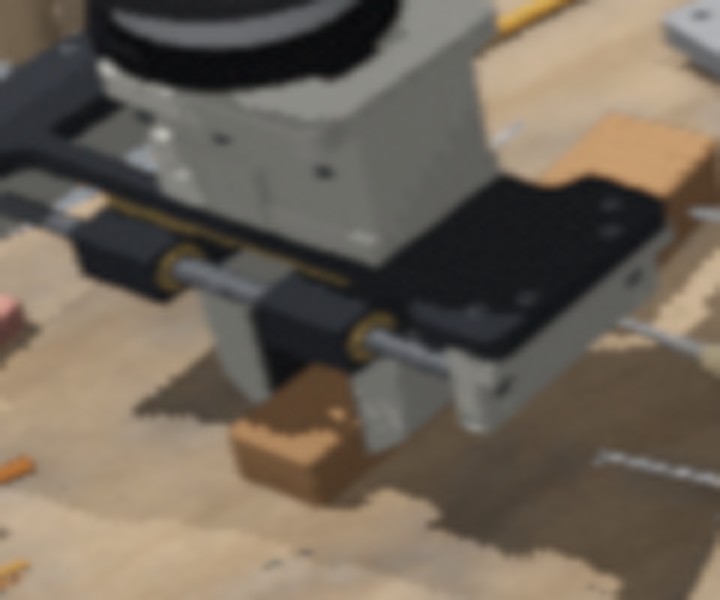

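```bash
python3 -m inch '[0,0,1.5,0,0,0,-1, 0,0,4,0,0,0,-1, 0,0,7,0,0,0,-1, 0.1,-2,8,0,0,6,-1, 0.3,-4,8,0,0,13,-1]';python3 -m inch '[0.3,-3.5,0,0,0,8,-1, 0.6,-7,0,0,0,16,-1, 0.9,-10.5,0,0,0,24,-1, 1.2,-14,0,0,0,32,-1, 1.4,-17,0,0,0,40,-1]'
```

```text
time: 7.0
tool_pos: [629.6, 242.7, 71.6]
tcp_rot: [3.141, 0.002, 2.032]
contact_force: [0.3, 0.1, -0.2]
grip_width: 29.6
time: 7.5
tool_pos: [644.1, 70.9, 73.1]
tcp_rot: [3.141, 0.003, 2.736]
contact_force: [0.0, -0.3, 0.0]
grip_width: 29.8
```

```bash
python3 -m inch '[-0.1,-0.2,0,0,0,7,-1, -0.1,-0.2,-1,0,0,14,-1, -0.1,-0.2,-2,0,0,19.1,-1, -0.1,-0.2,-2,0,0,19.1,-1, -0.1,-0.2,-2,0,0,19.1,-1]'
python3 - <<'E'
from h import *
a=bot.capture("scene")[:,:,::-1]
cv2.imwrite(f"pics/s7c.png",cv2.resize(a[150:280,200:370],None,fx=4.6,fy=4.6,interpolation=cv2.INTER_CUBIC))
a=bot.capture("top")[:,:,::-1]
cv2.imwrite(f"pics/t7c.png",cv2.resize(a[140:260,230:390],None,fx=5,fy=5,interpolation=cv2.INTER_CUBIC))
print(bot.get_obs())
E
```

```text
time: 8.0
tool_pos: [643.3, 68.9, 54.0]
tcp_rot: [3.141, 0.004, 3.067]
contact_force: [0.1, 0.7, 0.7]
grip_width: 29.8
{'time': 8.1, 'joint_positions': array([-1.19266257e-02,  6.95516137e-01,  1.34850017e+00,  9.72770731e-04,
        1.09277751e+00, -1.50912043e+00]), 'dq': array([-3.76199341e-05,  2.57151736e-04,  3.80009109e-03,  7.84305445e-04,
       -2.33021306e-03, -8.91920904e-03]), 'tau': array([-7.61068566e-02, -5.75765991e+01, -2.20167589e+01, -2.81182711e-02,
        8.06451892e-02,  1.50278985e-02]), 'tool_pos': array([643.57010436,  69.02571471,  54.15008679]), 'tcp_rot': array([3.14043265, 0.00473614, 3.06754196]), 'contact_force': array([ 0.65212941, -0.1383273 , -0.6337254 ]), 'moment': array([ 0.09170064, -0.16536264,  0.0328735 ]), 'grip_width': 29.74552098022607}
```

View pics/s7c.png

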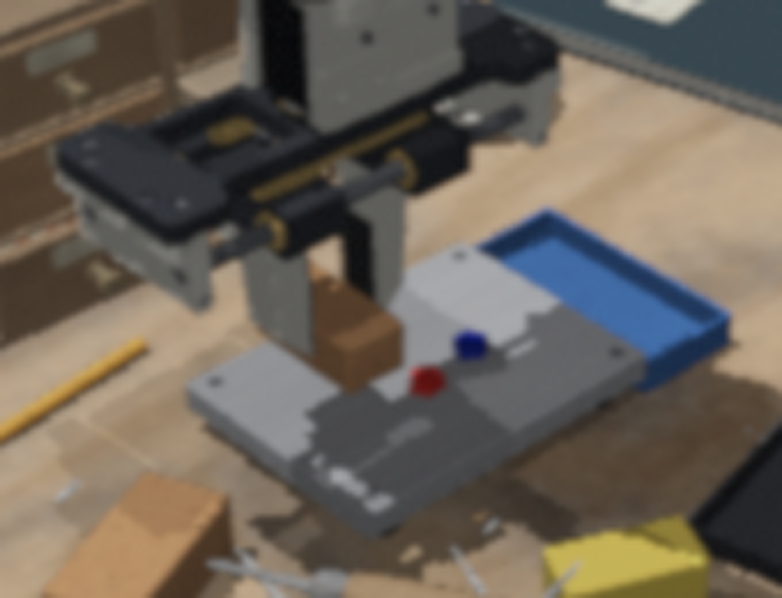

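View pics/t7c.png

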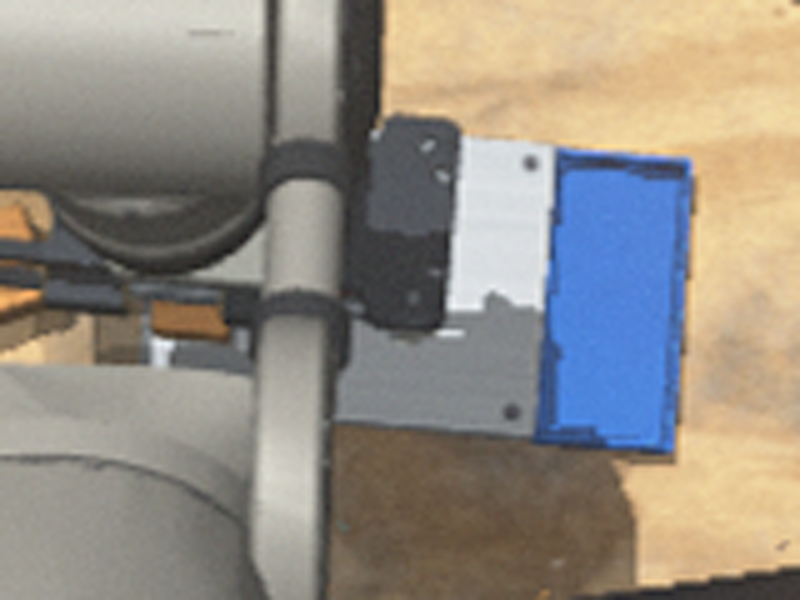

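```bash
python3 - <<'E'
from h import *
t=np.array([643.4,69,54+12.4]);y=3.067-np.pi
ux=np.array([np.cos(y),np.sin(y),0]);uy=np.array([-np.sin(y),np.cos(y),0])
for z in(0,24):
  for b in(15,-15):
    print(z,b,((proj("scene",[t-30*ux+b*uy+[0,0,z]])-[200,150])*4.6).round())
P=w("scene",crop([(190,395),(462,246),(645,352),(373,520)],200,150,4.6),24);print(P,P.mean(0))
P=w("scene",crop([(427,376),(470,341)],200,150,4.6),28);print(P)
E
```

```text
0 15 [[345. 399.]]
0 -15 [[403. 368.]]
24 15 [[343. 351.]]
24 -15 [[401. 320.]]
[[706.41646457  91.43844926  24.        ]
 [699.89379404 -68.30797261  24.        ]
 [585.28136097 -63.51403034  24.        ]
 [592.14035207  95.95709322  24.        ]] [645.93299291  13.89338488  24.        ]
[[638.80539758  17.30625013  28.        ]
 [642.71115744 -13.41064728  28.        ]]
```

```bash
python3 -m inch '[0,0,-1.5,0,0,0.2,-1, 0,0,-3,0,0,0.2,-1, 0,0,-3.7,0,0,0.2,-1, 0,0,-4.0,0,0,0.2,-1, 0,0,-4.0,0,0,0.2,-1]'; python3 -m inch '[0,0,-0.1,0,0,0,-1, 0,0,-0.2,0,0,0,-1, 0,0,-0.2,0,0,0,-1, 0,0,-0.2,0,0,0,-1, 0,0,-0.2,0,0,0,-1]'
```

```text
time: 8.6
tool_pos: [643.2, 69.0, 13.2]
tcp_rot: [3.141, 0.003, 3.071]
contact_force: [0.8, 0.9, -0.3]
grip_width: 29.5
time: 9.1
tool_pos: [643.5, 69.0, 11.7]
tcp_rot: [3.141, 0.004, 3.071]
contact_force: [-0.6, -0.3, 1.7]
grip_width: 29.6
```

```bash
python3 -m inch '[0,0,-0.05,0,0,0,-1, 0,0,-0.1,0,0,0,-1, 0,0,-0.1,0,0,0,-1, 0,0,-0.1,0,0,0,-1, 0,0,-0.1,0,0,0,-1]'
```

```text
time: 9.6
tool_pos: [643.5, 69.0, 11.6]
tcp_rot: [3.141, 0.005, 3.071]
contact_force: [-2.0, 0.1, 7.3]
grip_width: 29.7
```

```bash
python3 -m inch '[-0.07,-0.9,-0.1,0,0,0,-1, -0.14,-1.8,-0.1,0,0,0,-1, -0.21,-2.7,-0.1,0,0,0,-1, -0.28,-3.6,-0.1,0,0,0,-1, -0.34,-4.5,-0.1,0,0,0,-1]'
python3 - <<'E'
from h import *
a=bot.capture("scene")[:,:,::-1]
cv2.imwrite(f"pics/s8c.png",cv2.resize(a[150:280,200:370],None,fx=4.6,fy=4.6,interpolation=cv2.INTER_CUBIC))
E
```

```text
time: 10.1
tool_pos: [641.0, 24.2, 11.6]
tcp_rot: [3.14, 0.007, 3.071]
contact_force: [0.1, 1.3, 5.2]
grip_width: 30.0
```

View pics/s8c.png

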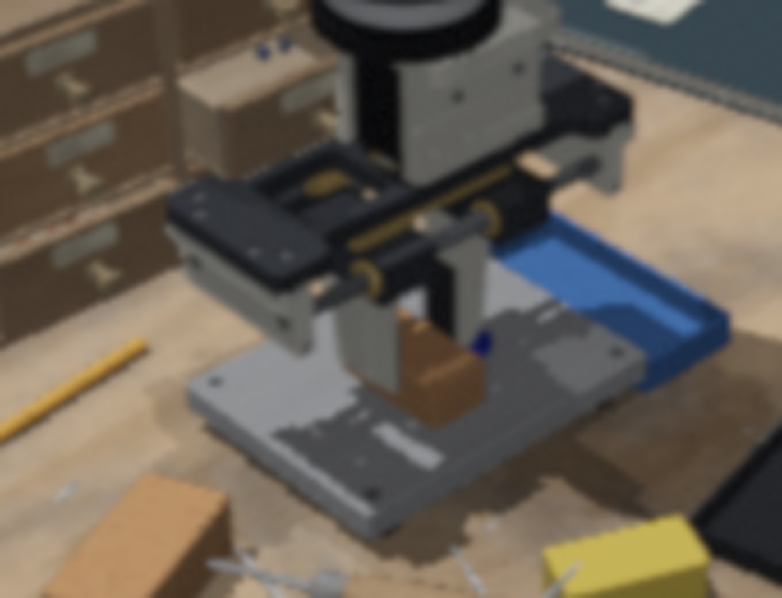

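```bash
python3 -m inch '[-0.07,-0.9,-0.1,0,0,0,-1, -0.14,-1.8,-0.1,0,0,0,-1, -0.21,-2.7,-0.1,0,0,0,-1, -0.28,-3.6,-0.1,0,0,0,-1, -0.34,-4.5,-0.1,0,0,0,-1]'
python3 - <<'E'
from h import *
a=bot.capture("scene")[:,:,::-1]
cv2.imwrite(f"pics/s9c.png",cv2.resize(a[150:280,200:370],None,fx=4.6,fy=4.6,interpolation=cv2.INTER_CUBIC))
a=bot.capture("top")[:,:,::-1]
cv2.imwrite(f"pics/t9c.png",cv2.resize(a[140:260,230:390],None,fx=5,fy=5,interpolation=cv2.INTER_CUBIC))
E
```

```text
time: 10.65
tool_pos: [638.4, -22.3, 11.6]
tcp_rot: [3.14, 0.009, 3.07]
contact_force: [0.7, 2.6, 5.7]
grip_width: 29.8
```

View pics/s9c.png

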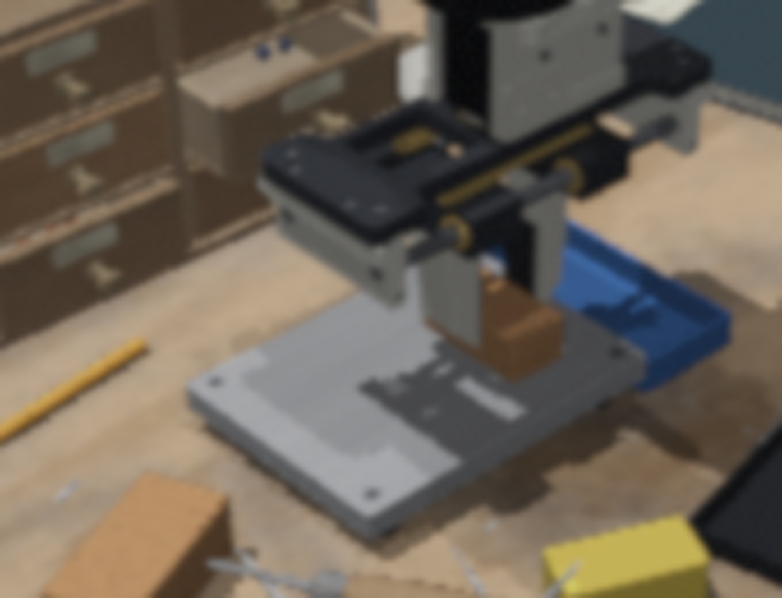

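View pics/t9c.png

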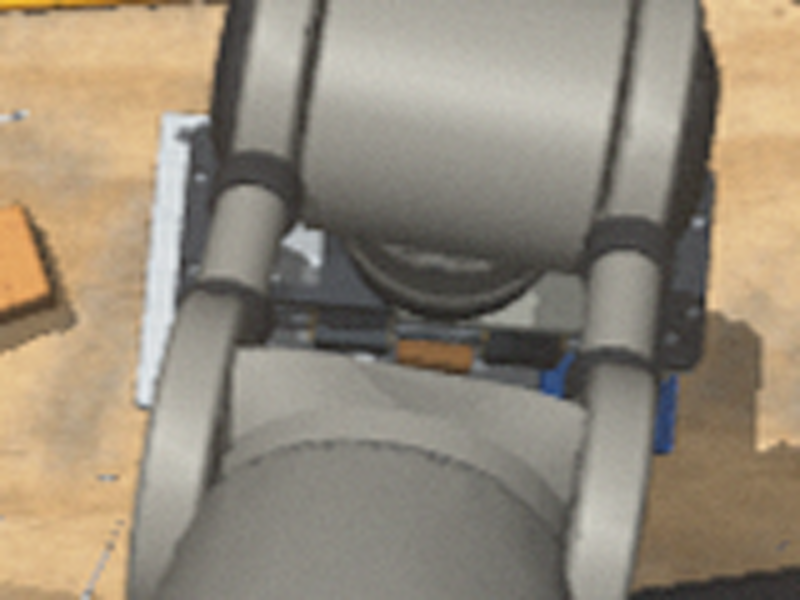

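```bash
python3 -m inch '[-0.05,-0.7,-0.1,0,0.2,0,-1, -0.1,-1.4,-0.1,0,0.4,0,-1, -0.15,-2.1,-0.1,0,0.5,0,-1, -0.2,-2.8,-0.1,0,0.5,0,-1, -0.25,-3.5,-0.1,0,0.5,0,-1]'; python3 -m inch '[-0.03,-0.4,-0.08,0,0.2,0,-1, -0.06,-0.8,-0.08,0,0.2,0,-1, -0.09,-1.2,-0.08,0,0.2,0,-1, -0.12,-1.6,-0.08,0,0.2,0,-1, -0.14,-1.9,-0.08,0,0.2,0,-1]'
python3 - <<'E'
from h import *
a=bot.capture("scene")[:,:,::-1]
cv2.imwrite(f"pics/s10c.png",cv2.resize(a[150:280,200:370],None,fx=4.6,fy=4.6,interpolation=cv2.INTER_CUBIC))
E
```

```text
time: 11.25
tool_pos: [636.8, -58.2, 11.6]
tcp_rot: [3.141, 0.003, 3.07]
contact_force: [0.3, 1.9, 5.7]
grip_width: 29.5
time: 11.75
tool_pos: [636.0, -77.0, 11.4]
tcp_rot: [3.141, 0.001, 3.069]
contact_force: [0.9, 2.8, 5.2]
grip_width: 29.5
```

View pics/s10c.png

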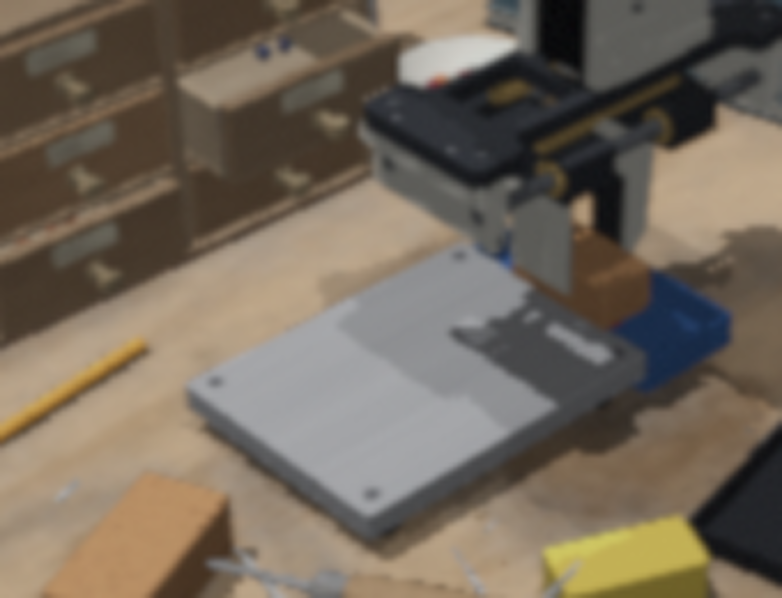

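```bash
python3 -m inch '[0,0,1,0,0,0,-1, 0,0,3,0,0,0,-1, 0,0,6,0,0,0,-1, 0,3,8,0,0,0,-1, 0,7,8,0,0,0,-1]'
python3 - <<'E'
from h import *
a=bot.capture("scene")[:,:,::-1]
cv2.imwrite(f"pics/s11c.png",cv2.resize(a[150:280,200:370],None,fx=4.6,fy=4.6,interpolation=cv2.INTER_CUBIC))
a=bot.capture("top")[:,:,::-1]
cv2.imwrite(f"pics/t11c.png",cv2.resize(a[140:260,230:390],None,fx=5,fy=5,interpolation=cv2.INTER_CUBIC))
E
```

```text
time: 12.3
tool_pos: [638.1, -8.8, 95.4]
tcp_rot: [-3.141, 0.007, 3.066]
contact_force: [0.5, 0.7, 0.6]
grip_width: 29.8
```

View pics/s11c.png

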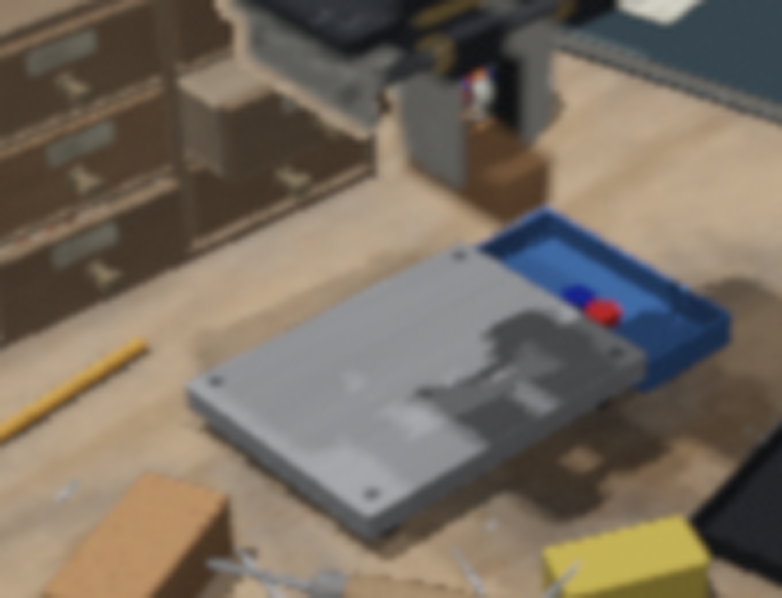

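View pics/t11c.png

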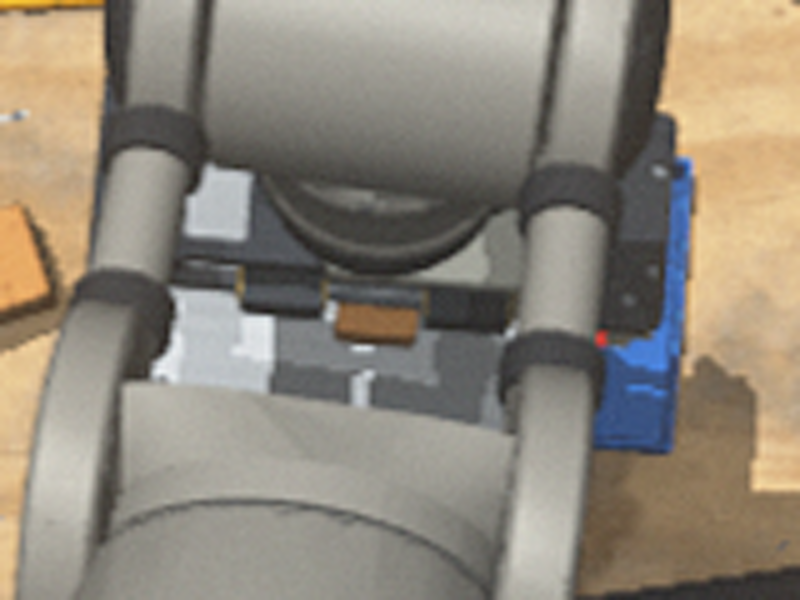

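```bash
python3 -m inch '[-0.4,-3.5,0,0,0,0,-1, -0.9,-7.5,0,0,0,0,-1, -1.4,-11.5,0,0,0,0,-1, -1.9,-15.5,0,0,0,0,-1, -2.3,-19.1,0,0,0,0,-1]'; python3 -m inch '[0,0,-2,0,0,0,-1, 0,0,-5,0,0,0,-1, 0,0,-6.5,0,0,0,-1, 0,0,-7.0,0,0,0,-1, 0,0,-7,0,0,0,-1]'
python3 - <<'E'
from h import *
a=bot.capture("scene")[:,:,::-1]
cv2.imwrite(f"pics/s12c.png",cv2.resize(a[110:280,230:450],None,fx=3.5,fy=3.5,interpolation=cv2.INTER_CUBIC))
a=bot.capture("top")[:,:,::-1]
cv2.imwrite(f"pics/t12c.png",cv2.resize(a[140:260,250:490],None,fx=3.3,fy=3.3,interpolation=cv2.INTER_CUBIC))
E
```

```text
time: 12.9
tool_pos: [612.0, -196.4, 92.6]
tcp_rot: [3.14, 0.001, 3.073]
contact_force: [0.2, 0.1, -0.2]
grip_width: 29.9
time: 13.4
tool_pos: [611.9, -196.3, 22.2]
tcp_rot: [3.14, -0.0, 3.073]
contact_force: [-2.0, 0.4, -0.7]
grip_width: 29.6
```

View pics/s12c.png

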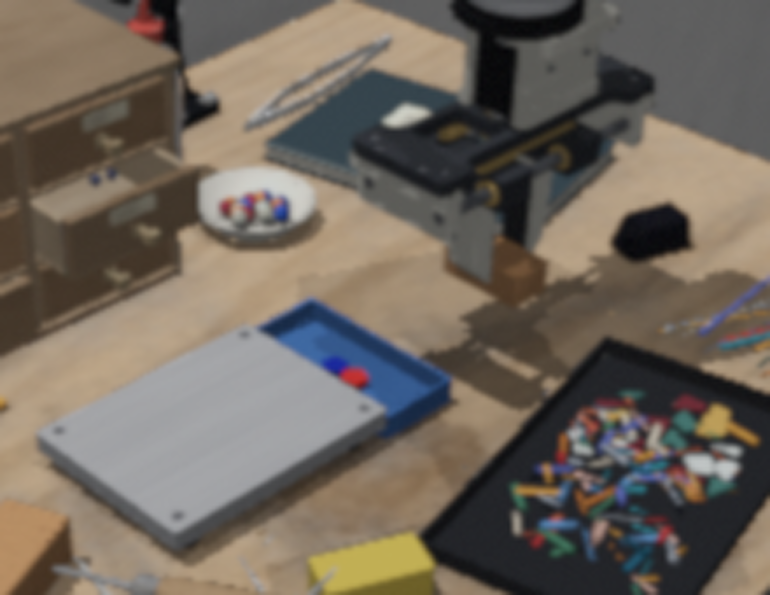

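View pics/t12c.png

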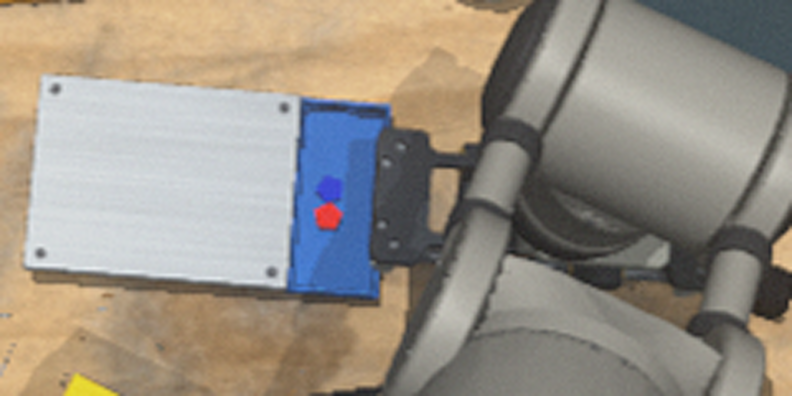

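```bash
python3 -m inch '[0,0,-1.5,0,0,0,-1, 0,0,-2.5,0,0,0,-1, 0,0,-3.1,0,0,0,-1, 0,0,-3.3,0,0,0,-1, 0,0,-3.3,0,0,0,-1]';  python3 -m inch '[0,0,-0.1,0,0,0,-1, 0,0,-0.15,0,0,0,-1, 0,0,-0.18,0,0,0,-1, 0,0,-0.18,0,0,0,-1, 0,0,-0.18,0,0,0,-1]'
```

```text
time: 14.0
tool_pos: [612.6, -196.4, -9.8]
tcp_rot: [3.14, 0.002, 3.073]
contact_force: [0.3, -0.1, 0.1]
grip_width: 29.6
time: 14.5
tool_pos: [612.7, -196.5, -11.4]
tcp_rot: [3.14, 0.002, 3.073]
contact_force: [-0.1, -0.0, 0.6]
grip_width: 29.7
```

```bash
python3 -m inch '[0,0,-0.05,0,0,0,-1, 0,0,-0.1,0,0,0,-1, 0,0,-0.12,0,0,0,-1, 0,0,-0.12,0,0,0,-1, 0,0,-0.12,0,0,0,-1]'
```

```text
time: 15.0
tool_pos: [612.8, -196.5, -12.4]
tcp_rot: [3.141, 0.002, 3.073]
contact_force: [-1.2, 0.4, 3.3]
grip_width: 29.6
```

Contact with the bench (3.3 N). Opening to 60 mm, then rising.

```bash
python3 -m inch '[0,0,0,0,0,0,0.3, 0,0,0,0,0,0,0.3, 0,0,0,0,0,0,0.3, 0,0,0,0,0,0,0.3, 0,0,0,0,0,0,0.3]';  python3 -m inch '[0,0,0,0,0,0,0.3, 0,0,0.5,0,0,0,0.3, 0,0,2,0,0,0,0.3, 0,0,5,0,0,0,0.3, 0,0,8,0,0,0,0.3]'; python3 -m inch '[-3,-1,2,0,0,0,0.3, -7,-2,4,0,0,0,0.3, -11,-3,5,0,0,0,0.3, -15,-4,5,0,0,0,0.3, -15,-4,5,0,0,0,0.3]'
python3 - <<'E'
from h import *
a=bot.capture("scene")[:,:,::-1]
cv2.imwrite(f"pics/s13c.png",cv2.resize(a[110:280,230:450],None,fx=3.5,fy=3.5,interpolation=cv2.INTER_CUBIC))
a=bot.capture("top")[:,:,::-1]
cv2.imwrite(f"pics/t13c.png",cv2.resize(a[140:260,250:490],None,fx=3.3,fy=3.3,interpolation=cv2.INTER_CUBIC))
E
```

```text
time: 15.5
tool_pos: [612.8, -196.5, -12.5]
tcp_rot: [3.141, 0.002, 3.073]
contact_force: [-0.4, 0.7, 0.4]
grip_width: 59.1
time: 16.0
tool_pos: [612.7, -196.5, 69.3]
tcp_rot: [3.141, 0.002, 3.073]
contact_force: [-0.0, -1.2, -0.6]
grip_width: 59.6
time: 16.5
tool_pos: [458.9, -237.0, 121.0]
tcp_rot: [3.141, 0.001, 3.071]
contact_force: [-0.3, 0.5, -0.3]
grip_width: 59.8
```

View pics/s13c.png

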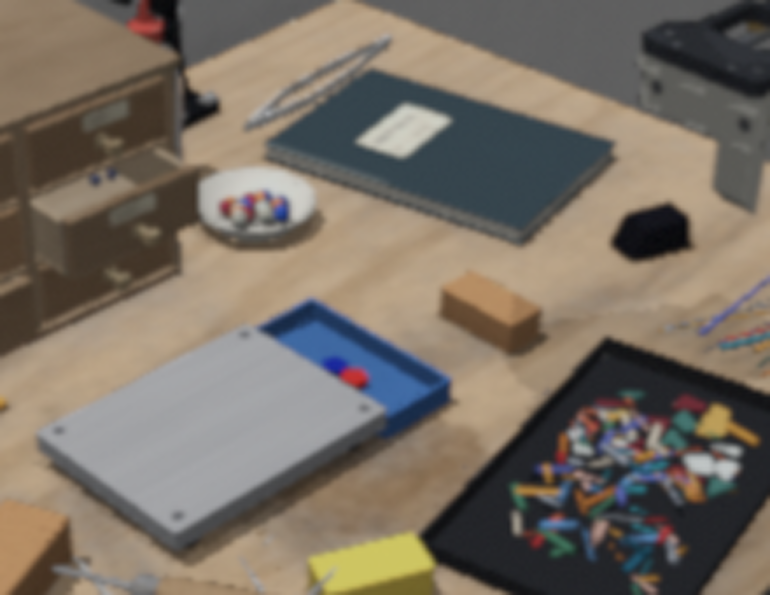

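View pics/t13c.png

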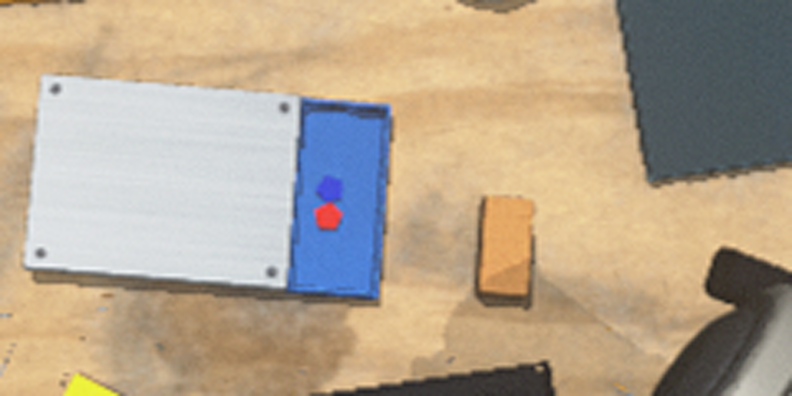

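Both chips lie flat in the trough (top crop 329,188 and 328,216). The cork is flat on bare bench (505,248), clear of everything, and the gripper is away.

```bash
python3 -m inch '[0,0,0,0,0,0,0.3, 0,0,0,0,0,0,0.3, 0,0,0,0,0,0,0.3, 0,0,0,0,0,0,0.3, 0,0,0,0,0,0,0.3]'; python3 -c "
from plant import bot
print(bot.close_job())"
```

```text
time: 17.1
tool_pos: [463.1, -236.9, 120.7]
tcp_rot: [3.142, 0.004, 3.072]
contact_force: [0.2, 0.3, 0.3]
grip_width: 59.8
the job is handed in; nothing more can be done
None
```

I gripped the small cork across its 30 mm and pressed it on the plate with about 5–7 N. I wiped both chips into the trough in one sweep, then set the cork flat on the bench and let go. The job was handed in at about 17 s of the 54 s allowed.

- **Final pictures:** both chips lie flat in the trough and the plate is empty. The cork stands flat about 58 mm beyond the trough, and the gripper is clear of everything.
- **Highest force at the end of any move:** about 7 N. I did not see the force between those readings.
- **Height mismatch:** the reported TCP height was about 24 mm lower than where the fingertips appear in the pictures. Because of this, my first grasp closed on air above the cork and moved nothing. I corrected the height from the pictures. The bench, the cork and the plate then all met at the heights I expected.
- **Camera disagreement:** the two cameras differed by up to about 3.5 mm on where the plate, cork and chips were, which did not matter for this job.

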